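# Refit the bar handle and hold the chest lid at its balance point

### The arm

A 7-joint arm with a two-finger parallel gripper is mounted at the origin on the work surface. World frame = base frame: x ahead of the robot, y to its left, z up, the work surface at z = 0. Lengths are in m, angles in rad, forces in N, time in s.
With the tool pointing down it reaches from about 0.425 to 0.975 m from the base axis. Payload 16.7 kg.
Tool frame: the origin (TCP) lies at the very end of the fingers, on their centre line; the grasp point (between the pads) lies 19 mm behind it; z points along the fingers, y is the line along which they close (so a half turn about z gives the same grasp; the last joint's range is limited). The gripper opens to 85 mm and grips with 20 to 120 N. Pads are 22 mm wide; open, the fingers measure 114 mm over their backs; the gripper's body (76 mm by 85 mm) begins 54 mm behind the grasp point. The pads swing forward as they close: fully open they stand 13 mm farther back than shut.
Start: joints at [-1.419, 0.426, 0.074, 1.606, -0.034, 1.111, -0.067], TCP at [0.201, 0.644, 0.231] pointing down, gripper open.
Joint ranges: [-2.85, 2.85], [-0.5, 2.14], [-1.23, 1.37], [0.21, 2.46], [-1.02, 4.16], [0.16, 2.05], [-2.73, 2.73]. Speed limits (rad/s): [1.89, 1.89, 2.39, 2.39, 3.01, 3.01, 3.01].

### API

Orientations are given as a unit quaternion [x, y, z, w].
In Python, from rig import ctrl gives the robot as it stands. The module is installed in compiled form; this text tells all that it offers.
- The arm moves only by the shell command python3 -m handwheel 'ROWS' [FORCE]. ROWS is JSON, a list of rows, each a list of 3 entries, a list of its own where there are three numbers: the shift along the tool's x, y, z scaled (see below), then the turn, a rotation vector about the tool's x, y, z scaled (see below), then the opening, from 0 (shut) to 1 (fully open). A call has 1 to 12 rows; each row is the pose to reach, as a shift and turn from the pose commanded when the call began, along the tool's axes at that moment, turning the shorter way round; what a row does not reach only later rows make up. The controller multiplies each number of a shift by 120 mm and each number of a turn by pi rad. A row lasts 1/10 s, in which the tool goes at most 50 mm and 8.59 degrees, less where a joint would pass 70% of its speed; a pose out of reach is approached as far as the arm can. A call with a number of a shift or a turn outside -1 to 1 is refused whole. A call with a gripper value outside its range is refused whole. The fingers move at their own pace and stop on an object; FORCE is the grip in N (left out, the last holds). Time passes only in rows, so rows that repeat a pose let the fingers close. It gives the time, the measured TCP pose, the force, the opening and the grip force at its end, in the units of the state.
- ctrl.state(): the state, without advancing time (a new reading comes with each control period).
- ctrl.snapshot(name): name is "scene" or "top" or "wrist"; returns a dict with "frame" (480x640x3 uint8, red, green, blue), "K" (3x3 intrinsics, pixels), "pose" (4x4, takes a point from camera to world coordinates); the wrist camera has in their place "T_tool_cam" (4x4, takes a point from camera to tool coordinates, whose origin is the TCP and whose axes are the flange's). Camera axes: x right, y down, z forward; pixel columns grow to the right and rows downward; lengths in m; the calibration is good to about 2 mm. A picture is of the moment at which its call begins: read the wrist's pose just before it. There is no depth.
- ctrl.close_job(): hands the job in; it is judged then, once.
The state is a dict: "time_s": time; "joint_pos": joint angles; "qd": joint speeds; "joint_torque": joint torques, N m; "ee_pos": TCP position; "orientation": TCP orientation; "contact_force": force on the tool from outside, world axes, zero at the start; "moment": the same for the moment, N m; "gripper_width": finger opening in m; "gripper_force": force on a finger pad.
Only numpy, scipy, OpenCV 4.12 (cv2) and the standard library are available. Lean on these libraries where they do the work, as an engineer would, in place of code of your own. Each camera call takes 0.05 s, during which the arm holds its last target. There are 200 camera calls.

### The job

A lid stay is about to be screwed onto the wooden tool chest. Slide the loose wooden bar handle from its vee cradle through both steel eyes on the chest lid, so that it sticks out well on both sides, then raise the lid smoothly by that bar alone to its balance point, where it wants to fall neither shut nor over backwards. Finish while still holding the bar with the lid poised there; do not let the lid drop or go over backwards, and leave the other things on the bench where they are.

Things in the scene. Friction and masses are not known exactly. Their poses are not given: they have to be found in the camera images.
- bar: The loose bar handle: a plain round wooden rod, 14 mm in diameter, 240 mm long, domed at both ends, both ends alike, 35 g. Origin at its centre (mid-length, on its axis); its own x axis runs along it. At the start it lies level in the vee cradle, its axis 45 mm above the bench, with about 90 mm sticking out freely at each end.
- vee: The fixed wooden vee cradle: a block 60 mm long (its x, along the bar), 60 mm wide and 52 mm high with a vee groove along x in its top. Origin at the centre of its underside.
- chest: The fixed wooden tool chest with a deep hinged lid, 200 mm front to back (its x, front towards -x), 340 mm wide (its y), 140 mm high with the lid shut (95 mm box, 45 mm lid). Origin at the centre of its underside. The lid is hinged along the far (+x) top edge of the box.
- lid (a joint): Angle of the chest lid about its hinge, rad: 0 shut, growing as it swings up and back, stop at 2.0. Nearly frictionless hinge, no stay: let go, the lid (about 0.9 kg) drops shut below its balance point and falls over backwards above it. Because the lid is deep and carries the eyes and the bar on top, it balances well before upright, at 1.23 rad (70 degrees).
- lid_hinge (a point): Point on the hinge line, mid-width, 100 mm behind the chest's centre and 95 mm above the bench. Axes turn with the lid (with the lid shut they are the chest's axes); the hinge runs along y.
- lid_eyes (a point): Point midway between the two steel eyes on top of the lid, on their common bore line, which runs along this point's y. It turns with the lid: in the lid_hinge frame it lies at x -170 mm, z +85 mm, so 40 mm above the lid's top face and 30 mm in from its front edge.
- lid_eye_left (a point): Bore centre of the +y eye, 55 mm from lid_eyes along y: a ring of 8 mm round steel, clear hole 21 mm, 38 mm across outside, on a short shank. The space between the two eyes is about 100 mm.
- lid_eye_right (a point): Bore centre of the -y eye, alike, 55 mm from lid_eyes along -y.
- stay: Bystander: brass lid stay, a flat strip 186 mm long, lying on the bench behind (beyond) the chest. Leave it.
- screwdriver: Bystander: screwdriver 190 mm long, lying between the chest and the mallet. Leave it.
- mallet: Bystander: wooden mallet, 300 mm long, 60 mm high, lying to the right of the chest. Leave it.
- plane: Bystander: steel block plane, 160 mm long, about 60 mm high, beyond the cradle to the left. Leave it.
- glue: Bystander: white glue bottle, 60 mm in diameter, 150 mm high, beyond the chest, between chest and cradle. Leave it.
- jug: Bystander: carved wooden jug, 125 mm in diameter, 120 mm high, left of the cradle. Leave it.

How it is judged:
On the way, in this order (a step that is already met when the one before it is completed fails the run):
1. the bar passes through both eyes and sticks out on both sides (x of bar in the frame of lid_eyes between -0.006 and 0.006 m and z of bar in the frame of lid_eyes between -0.006 and 0.006 m and y of bar in the frame of lid_eyes between -0.045 and 0.045 m and angle between the x axis of bar and the y axis of lid_eyes, either way round below 0.09 rad), for 0.2 s.
2. the lid is on its way up, carried by the bar that the fingers hold (all of step 1 and contact force between the fingers and bar above 1 N and contact force between each of the fingers, the arm and chest below 1 N and value of joint lid above 0.35 rad), for 0.1 s.
At the end, for the whole second after the job is handed in: Bar through both eyes, its centre within 45 mm of midway between them; fingers hold the bar and neither they nor the arm touch chest or lid; the lid stands still within 0.08 rad of its balance point (1.23 rad), through the last second (all of step 1 and contact force between the fingers and bar above 1 N and contact force between each of the fingers, the arm and chest below 1 N and value of joint lid between 1.15 and 1.31 rad and velocity of joint lid between -0.1 and 0.1 rad/s); the arm keeps its last pose, push and grip.
It fails at once if the lid goes over backwards (value of joint lid above 1.55 rad).
It fails at once if the lid is dropped or flung (velocity of joint lid above 2.5 rad/s or velocity of joint lid below -2.5 rad/s).
It fails at once if another thing on the bench is disturbed (moved more than 30 mm) (distance of any of stay, screwdriver, mallet, plane, glue, jug from where it was at the start of the episode above 0.03 m).
It also fails if it takes over 64 s, if anything falls off the work surface, if the arm or the gripper's body presses on something with over 40 N, if the wrist force passes 120 N, or if a joint passes its speed limit or range.

## Working session

There is one attempt and no reset: what is moved stays moved. The work goes in short steps, Python scripts to look and compute and a shell command to move; the robot and the scene stay as the last step left them, time stands still between calls to the robot, and variables do not carry over. Pictures are saved under pics/ and viewed, at most 12 in all, crops included, and the job is handed in when it is done.

```bash
mkdir -p pics; python3 - <<'E'
from rig import ctrl
import cv2,numpy as np
for n in("scene","top"):
    s=ctrl.snapshot(n);cv2.imwrite(f"pics/{n}0.png",s["frame"][:,:,::-1]);print(n,s["K"].round(1).tolist(),s["pose"].round(3).tolist())
s=ctrl.state();print({k:np.round(v,3).tolist() for k,v in s.items()})
w=ctrl.snapshot("wrist");print(w["K"].tolist(),w["T_tool_cam"].round(3).tolist())
E
```

```text
scene [[527.3, 0.0, 322.2], [0.0, 527.3, 248.8], [0.0, 0.0, 1.0]] [[0.705, 0.419, -0.572, 1.328], [0.709, -0.406, 0.577, -0.671], [0.009, -0.812, -0.583, 0.888], [0.0, 0.0, 0.0, 1.0]]
top [[597.6, 0.0, 323.3], [0.0, 597.6, 248.3], [0.0, 0.0, 1.0]] [[-0.01, -0.995, 0.098, 0.438], [-1.0, 0.01, -0.004, 0.079], [0.003, -0.098, -0.995, 1.756], [0.0, 0.0, 0.0, 1.0]]
{'time_s': 0.1, 'joint_pos': [-1.418, 0.427, 0.074, 1.607, -0.034, 1.111, -0.067], 'qd': [-0.0, -0.002, -0.002, -0.002, 0.0, 0.0, -0.001], 'joint_torque': [0.008, -95.154, 3.771, -46.44, 0.019, 0.007, -0.0], 'ee_pos': [0.201, 0.644, 0.231], 'orientation': [0.15, 0.989, -0.001, -0.0], 'contact_force': [-0.009, 0.222, -0.008], 'moment': [0.01, 0.021, 0.005], 'gripper_force': 0.0, 'gripper_width': 0.085}
[[394.84253158833076, 0.0, 319.49306105210735], [0.0, 394.84253158833076, 238.71489683713622], [0.0, 0.0, 1.0]] [[0.0, -0.965, -0.261, 0.067], [1.0, 0.0, -0.0, -0.0], [0.0, -0.261, 0.965, -0.143], [0.0, 0.0, 0.0, 1.0]]
```

View pics/top0.png

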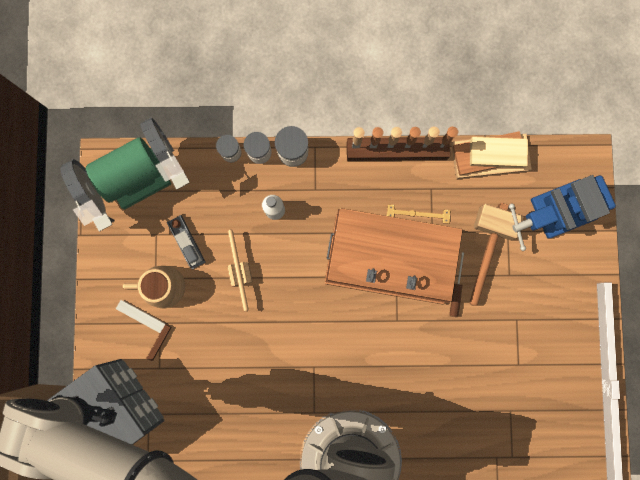

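View pics/scene0.png

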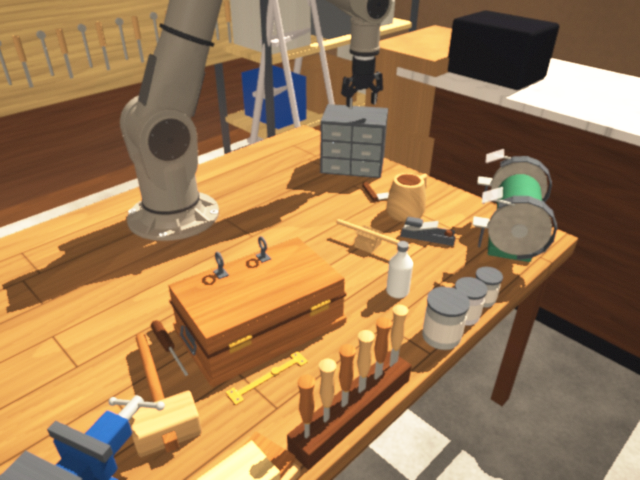

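The top view shows the bar from about (231,231) to (246,309). The chest lid corners are at (339,208), (463,229), (450,303) and (327,283), the eyes near (372,275) and (411,282), and the glue bottle at (273,207).

```bash
cat > h.py <<'E'
import numpy as np, cv2, json
from rig import ctrl
from scipy.spatial.transform import Rotation as R
def ray(K,T,px):
    d=T[:3,:3]@np.linalg.solve(K,[px[0],px[1],1.]);return T[:3,3],d/np.linalg.norm(d)
def onz(K,T,px,z):
    o,d=ray(K,T,px);return o+d*(z-o[2])/d[2]
def tri(rays):
    A=sum(np.eye(3)-np.outer(d,d) for o,d in rays);b=sum((np.eye(3)-np.outer(d,d))@o for o,d in rays)
    p=np.linalg.solve(A,b);return p,[np.linalg.norm((np.eye(3)-np.outer(d,d))@(p-o)) for o,d in rays]
def tool():
    s=ctrl.state();T=np.eye(4);T[:3,:3]=R.from_quat(s["orientation"]).as_matrix();T[:3,3]=s["ee_pos"];return T
def wrist(name=None):
    T=tool();w=ctrl.snapshot("wrist")
    if name: cv2.imwrite(f"pics/{name}.png",w["frame"][:,:,::-1]); np.savez(f"pics/{name}.npz",K=w["K"],T=T@w["T_tool_cam"])
    return w["frame"],w["K"],T@w["T_tool_cam"]
def move_to(p,z=None,x=None):
    """shift(units), turn(units) to reach TCP p with tool z along z and tool x along x"""
    T=tool();M=T[:3,:3]
    if z is not None:
        z=np.array(z,float);z/=np.linalg.norm(z);x=np.array(x,float);x-=z*(x@z);x/=np.linalg.norm(x)
        M=np.stack([x,np.cross(z,x),z],1)
    sh=T[:3,:3].T@(np.array(p)-T[:3,3])
    rv=R.from_matrix(T[:3,:3].T@M).as_rotvec()
    print("shift",(sh/.12).round(3),"turn",(rv/np.pi).round(4),"mm",np.linalg.norm(sh)*1e3,"deg",np.degrees(np.linalg.norm(rv)))
E
python3 - <<'E'
from h import *
s=ctrl.snapshot("top");K,T=s["K"],s["pose"]
g=lambda p,z:onz(K,T,p,z)
a,b=g((231,231),.045),g((246,309),.045);print("bar",a.round(3),b.round(3),((a+b)/2).round(3),np.linalg.norm(a-b))
c=[g(p,.14) for p in((339,208),(463,229),(450,303),(327,283))];m=np.mean(c,0)
print("chest",np.round(c,3),m.round(3));print("eyes",g((372,275),.18).round(3),g((411,282),.18).round(3))
print("glue",g((273,207),.15).round(3))
t=tool();print(t.round(3).tolist())
m=(a+b)/2
d=(b-a)/np.linalg.norm(b-a);print(d)
# hover over bar centre
move_to(m+[0,0,.2],[0,0,-1],-d); move_to(m+[0,0,.2],[0,0,-1],d)
E
```

```text
bar [0.659 0.339 0.045] [0.435 0.295 0.045] [0.547 0.317 0.045] 0.22845486259302478
chest [[ 0.707  0.029  0.14 ]
 [ 0.646 -0.308  0.14 ]
 [ 0.446 -0.266  0.14 ]
 [ 0.503  0.064  0.14 ]] [ 0.576 -0.12   0.14 ]
eyes [ 0.521 -0.054  0.18 ] [ 0.502 -0.157  0.18 ]
glue [0.71  0.209 0.15 ]
[[-0.955, 0.297, -0.0, 0.201], [0.297, 0.955, -0.001, 0.644], [-0.0, -0.001, -1.0, 0.231], [0.0, 0.0, 0.0, 1.0]]
[-9.81436227e-01 -1.91788769e-01  9.71940813e-16]
shift [-3.568 -1.748 -0.116] turn [-1.000e-04  3.000e-04  8.425e-01] mm 477.0145838378919 deg 151.6482537326904
shift [-3.568 -1.748 -0.116] turn [-2.000e-04 -1.000e-04 -1.575e-01] mm 477.0145838378919 deg 28.35178266959773
```

```bash
cat >> h.py <<'E'
from scipy.spatial.transform import Slerp
def plan(p,z=None,x=None,n=1):
    T=tool();M=T[:3,:3]
    if z is not None:
        z=np.array(z,float);z/=np.linalg.norm(z);x=np.array(x,float);x-=z*(x@z);x/=np.linalg.norm(x)
        M=np.stack([x,np.cross(z,x),z],1)
    sl=Slerp([0,1],R.from_matrix([T[:3,:3],M]));P=lambda s:T[:3,3]+s*(np.array(p)-T[:3,3])
    for i in range(n):
        a,b=sl(i/n),sl((i+1)/n);d=P((i+1)/n)-P(i/n)
        rv=(a.inv()*b).as_rotvec()
        print((a.inv().apply(d)/.12).round(3).tolist(),(rv/np.pi).round(4).tolist(),"rows",max(np.linalg.norm(d)/.05,np.degrees(np.linalg.norm(rv))/8.59).round(1))
E
python3 - <<'E'
from h import *
plan([.547,.317,.245],[0,0,-1],[.9814,.1918,0],5)
E
```

```text
[-0.713, -0.349, -0.023] [-0.0, 0.0001, 0.1685] rows 3.5
[-0.792, 0.059, -0.023] [-0.0, 0.0001, 0.1685] rows 3.5
[-0.654, 0.451, -0.024] [-0.0, 0.0001, 0.1685] rows 3.5
[-0.337, 0.719, -0.024] [-0.0, 0.0001, 0.1685] rows 3.5
[0.073, 0.791, -0.024] [-0.0, 0.0001, 0.1685] rows 3.5
```

```bash
M="python3 -m handwheel"
python3 -m handwheel '[[[-0.713,-0.349,-0.023],[0,0,0.1685],1],[[-0.713,-0.349,-0.023],[0,0,0.1685],1],[[-0.713,-0.349,-0.023],[0,0,0.1685],1],[[-0.713,-0.349,-0.023],[0,0,0.1685],1]]'
python3 -m handwheel '[[[-0.792,0.059,-0.023],[0,0,0.1685],1],[[-0.792,0.059,-0.023],[0,0,0.1685],1],[[-0.792,0.059,-0.023],[0,0,0.1685],1],[[-0.792,0.059,-0.023],[0,0,0.1685],1]]'
python3 -m handwheel '[[[-0.654,0.451,-0.023],[0,0,0.1685],1],[[-0.654,0.451,-0.023],[0,0,0.1685],1],[[-0.654,0.451,-0.023],[0,0,0.1685],1],[[-0.654,0.451,-0.023],[0,0,0.1685],1]]'
python3 -m handwheel '[[[-0.337,0.719,-0.023],[0,0,0.1685],1],[[-0.337,0.719,-0.023],[0,0,0.1685],1],[[-0.337,0.719,-0.023],[0,0,0.1685],1],[[-0.337,0.719,-0.023],[0,0,0.1685],1]]'
python3 -m handwheel '[[[0.073,0.791,-0.023],[0,0,0.1685],1],[[0.073,0.791,-0.023],[0,0,0.1685],1],[[0.073,0.791,-0.023],[0,0,0.1685],1],[[0.073,0.791,-0.023],[0,0,0.1685],1],[[0.073,0.791,-0.023],[0,0,0.1685],1]]'
python3 -c "
from h import *
wrist('w1');print(tool().round(3).tolist(),ctrl.state()['joint_pos'])"
```

```text
time_s: 0.6
ee_pos: [0.2714, 0.5779, 0.2343]
orientation: [0.408, 0.913, 0.0, 0.0]
contact_force: [-0.1, 1.0, -0.7]
gripper_width: 0.0854
gripper_force: 0.0
time_s: 1.0
ee_pos: [0.3405, 0.5124, 0.237]
orientation: [0.632, 0.775, 0.0, 0.0]
contact_force: [-0.8, 0.4, -0.7]
gripper_width: 0.0852
gripper_force: 0.0
time_s: 1.4
ee_pos: [0.4097, 0.4468, 0.2397]
orientation: [0.813, 0.582, 0.0, 0.0]
contact_force: [-1.4, -0.1, -0.5]
gripper_width: 0.0855
gripper_force: 0.0
time_s: 1.8
ee_pos: [0.4788, 0.3812, 0.2424]
orientation: [0.937, 0.349, 0.0, 0.0]
contact_force: [-0.7, 1.4, 0.2]
gripper_width: 0.0855
gripper_force: 0.0
time_s: 2.3
ee_pos: [0.5471, 0.3171, 0.2448]
orientation: [0.995, 0.095, -0.0, 0.0]
contact_force: [-0.6, 0.1, 0.0]
gripper_width: 0.0855
gripper_force: 0.0
[[0.981, 0.194, -0.0, 0.547], [0.194, -0.981, -0.0, 0.317], [-0.0, 0.0, -1.0, 0.245], [0.0, 0.0, 0.0, 1.0]] [-1.1814945   0.42281029  0.74548165  1.72271109 -0.31407364  1.1200674
 -1.71667908]
```

View pics/w1.png

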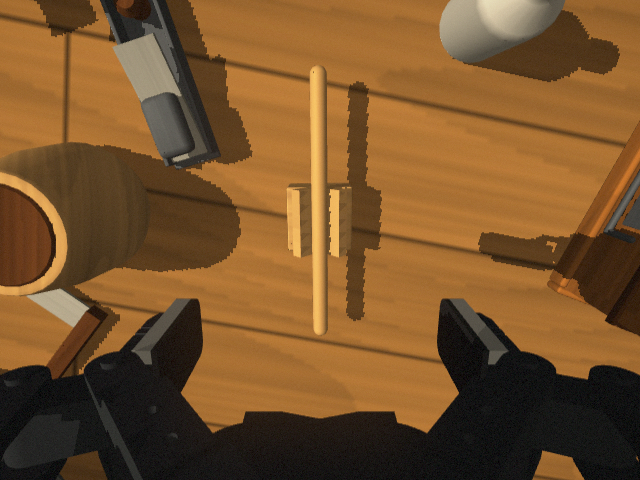

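The bar runs from (318,66) at its far end to (320,335) at its near end, with a clear gap to the plane at (215,155).

```bash
python3 - <<'E'
from h import *
w=np.load("pics/w1.npz");K,T=w["K"],w["T"]
a,b=onz(K,T,(318,66),.045),onz(K,T,(320,335),.045);m=(a+b)/2;d=(a-b)/np.linalg.norm(a-b)
print(a,b,m,d,np.linalg.norm(a-b))
g=m+d*.092
# pad grasp 19mm behind tcp -> tcp z = .045-.019
plan([*g[:2],.12],[0,0,-1],d,1)
plan([*g[:2],.026],[0,0,-1],d,2)
E
```

```text
[0.66080055 0.34046166 0.045     ] [0.42547126 0.29317518 0.045     ] [0.54313591 0.31681842 0.045     ] [0.98040352 0.19699984 0.        ] 0.24003309819171642
[0.736, -0.004, 1.04] [0.0001, 0.0001, -0.001] rows 3.1
[0.368, -0.002, 0.912] [0.0001, 0.0001, -0.0005] rows 2.4
[0.368, -0.002, 0.912] [0.0001, 0.0001, -0.0005] rows 2.4
```

```bash
python3 -m handwheel '[[[0.4,0,0.2],[0,0,-0.001],1],[[0.736,-0.004,0.4],[0,0,-0.001],1],[[0.736,-0.004,0.8],[0,0,-0.001],1],[[0.736,-0.004,1],[0,0,-0.001],1],[[0.736,-0.004,1],[0,0,-0.001],1]]'
python3 -m handwheel '[[[0,0,0.4],[0,0,0],1],[[0,0,0.7],[0,0,0],1],[[0,0,0.824],[0,0,0],1],[[0,0,0.824],[0,0,0],0.6],[[0,0,0.824],[0,0,0],0.2],[[0,0,0.824],[0,0,0],0],[[0,0,0.824],[0,0,0],0],[[0,0,0.824],[0,0,0],0],[[0,0,0.824],[0,0,0],0],[[0,0,0.824],[0,0,0],0]]' 60
```

```text
time_s: 2.85
ee_pos: [0.6316, 0.334, 0.1211]
orientation: [0.995, 0.099, -0.003, 0.001]
contact_force: [-0.5, -0.0, 0.4]
gripper_width: 0.0854
gripper_force: 0.0
time_s: 3.85
ee_pos: [0.6339, 0.3349, 0.0266]
orientation: [0.995, 0.098, 0.0, -0.0]
contact_force: [2.1, 0.6, 2.2]
gripper_width: 0.0117
gripper_force: 58.5
```

```bash
python3 -m handwheel '[[[0,0,-0.3],[0,0,0],0],[[0,0,-0.7],[0,0,0],0],[[0,0,-1],[0,0,0],0],[[0,0,-1],[0,0,0],0]]'
python3 -m handwheel '[[[0,0,-0.4],[0,0,0],0],[[0,0,-0.8],[0,0,0],0],[[0,0,-1],[0,0,0],0],[[0,0,-1],[0,0,0],0]]'
python3 -c "
from h import *
plan([.50,-.17,.35],[0,0,-1],[.178,.984,0],5)"
```

```text
time_s: 4.25
ee_pos: [0.636, 0.3352, 0.1516]
orientation: [0.995, 0.098, 0.003, -0.002]
contact_force: [1.8, 0.5, 0.4]
gripper_width: 0.0122
gripper_force: 58.5
time_s: 4.65
ee_pos: [0.6349, 0.3349, 0.2698]
orientation: [0.995, 0.098, 0.002, -0.001]
contact_force: [-0.5, 0.8, -0.5]
gripper_width: 0.0122
gripper_force: 58.6
[-0.384, 0.781, -0.137] [0.0001, -0.0003, -0.0761] rows 2.1
[-0.558, 0.668, -0.137] [0.0001, -0.0003, -0.0761] rows 2.1
[-0.701, 0.517, -0.136] [0.0001, -0.0003, -0.0761] rows 2.1
[-0.803, 0.336, -0.135] [0.0001, -0.0003, -0.0761] rows 2.1
[-0.86, 0.136, -0.135] [0.0001, -0.0003, -0.0761] rows 2.1
```

```bash
python3 -m handwheel '[[[-0.384,0.781,-0.137],[0,0,-0.076],0],[[-0.384,0.781,-0.137],[0,0,-0.076],0],[[-0.384,0.781,-0.137],[0,0,-0.076],0]]' >/dev/null
python3 -m handwheel '[[[-0.558,0.668,-0.137],[0,0,-0.076],0],[[-0.558,0.668,-0.137],[0,0,-0.076],0],[[-0.558,0.668,-0.137],[0,0,-0.076],0]]' >/dev/null
python3 -m handwheel '[[[-0.701,0.517,-0.137],[0,0,-0.076],0],[[-0.701,0.517,-0.137],[0,0,-0.076],0],[[-0.701,0.517,-0.137],[0,0,-0.076],0]]' >/dev/null
python3 -m handwheel '[[[-0.803,0.336,-0.137],[0,0,-0.076],0],[[-0.803,0.336,-0.137],[0,0,-0.076],0],[[-0.803,0.336,-0.137],[0,0,-0.076],0]]' >/dev/null
python3 -m handwheel '[[[-0.86,0.136,-0.137],[0,0,-0.076],0],[[-0.86,0.136,-0.137],[0,0,-0.076],0],[[-0.86,0.136,-0.137],[0,0,-0.076],0],[[-0.86,0.136,-0.137],[0,0,-0.076],0],[[-0.86,0.136,-0.137],[0,0,-0.076],0]]'
python3 -c "
from h import *
wrist('w2');print(tool().round(3).tolist(),ctrl.state()['joint_pos'])"
```

```text
time_s: 6.35
ee_pos: [0.4985, -0.169, 0.3476]
orientation: [0.768, 0.64, -0.0, -0.0]
contact_force: [0.3, 0.4, 0.0]
gripper_width: 0.0121
gripper_force: 58.7
[[0.179, 0.984, -0.001, 0.499], [0.984, -0.179, 0.0, -0.168], [-0.0, -0.001, -1.0, 0.348], [0.0, 0.0, 0.0, 1.0]] [-0.52485436  0.09370525  0.79799547  1.81737031 -0.07021453  1.26062608
  0.11220886]
```

View pics/w2.png

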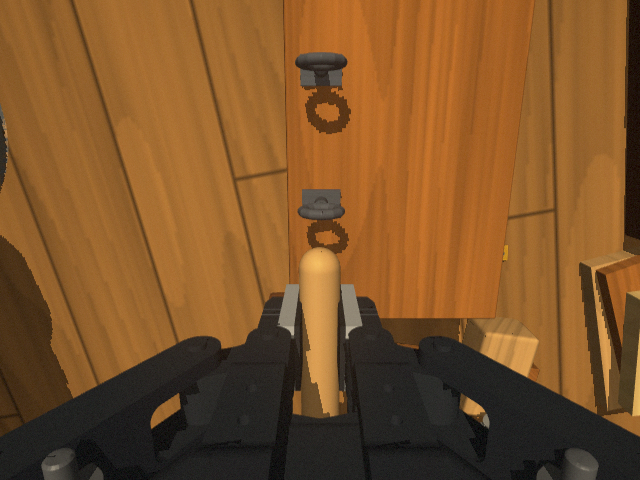

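The left eye is at about (321,62) and the right eye at (321,211). The bar lies straight in the pads, with its end at (320,250).

```bash
python3 - <<'E'
from h import *
w=np.load("pics/w2.npz");K,T=w["K"],w["T"];im=cv2.imread("pics/w2.png")
hsv=cv2.cvtColor(im,cv2.COLOR_BGR2HSV);m=((hsv[...,1]<90)).astype(np.uint8)
P=[]
for r0,r1 in((40,100),(170,230)):
    for r in range(r0,r1,3):
        c=np.where(m[r,285:360])[0]+285
        if len(c):print(r,c.min(),c.max(),end=" | ")
    print()
# bar edges
b=(hsv[...,2]>120)&(hsv[...,1]>60)
for r in(265,275,290,310,330,360,390,405):
    c=np.where(b[r,295:346])[0]+295;print(r,c.min(),c.max(),end=" | ")
for px in((321.5,62),(321.5,211)):print(onz(K,T,px,.18))
E
```

```text
55 300 342 | 58 297 344 | 61 295 346 | 64 299 345 | 67 301 339 | 70 301 341 | 73 301 341 | 76 301 341 | 79 301 340 | 82 301 341 | 85 301 340 | 
191 302 339 | 194 302 339 | 197 302 339 | 200 302 339 | 203 302 339 | 206 302 340 | 209 298 343 | 212 298 343 | 215 300 341 | 218 309 334 | 
265 295 345 | 275 295 345 | 290 300 338 | 310 303 336 | 330 307 336 | 360 307 336 | 390 319 337 | 405 295 337 | [ 0.51962102 -0.05601608  0.18      ]
[ 0.49990405 -0.16431222  0.18      ]
```

```bash
python3 -m handwheel '[[[0.4,0,0],[0,0,0],0],[[0.8,0,0],[0,0,0],0],[[1,0,0],[0,0,0],0]]' >/dev/null
python3 -m handwheel '[[[0.4,0,0],[0,0,0],0],[[0.8,0,0],[0,0,0],0],[[1,0,0],[0,0,0],0]]' >/dev/null
python3 -m handwheel '[[[0.4,0,0],[0,0,0],0],[[0.8,0,0],[0,0,0],0],[[0.9,0,0],[0,0,0],0],[[0.9,0,0.3],[0,0,0],0],[[0.9,0,0.6],[0,0,0],0],[[0.9,0,0.8],[0,0,0],0],[[0.9,0,0.8],[0,0,0],0],[[0.9,0,0.8],[0,0,0],0]]'
python3 - <<'E'
from h import *
u=np.array([.1792,.9838,0]);m=np.array([.5092,-.1100,.1616])
plan(m+.2925*u,[0,0,-1],u)
E
```

```text
time_s: 7.8
ee_pos: [0.5609, 0.1731, 0.2527]
orientation: [0.768, 0.641, -0.0, 0.0]
contact_force: [0.4, -0.0, 0.8]
gripper_width: 0.0121
gripper_force: 58.7
[0.039, -0.001, 0.759] [-0.0002, 0.0002, -0.0] rows 1.8
```

Lower to insertion height, then check the bar and eyes in the scene and top views.

```bash
python3 -m handwheel '[[[0.039,0,0.3],[0,0,0],0],[[0.039,0,0.6],[0,0,0],0],[[0.039,0,0.759],[0,0,0],0],[[0.039,0,0.759],[0,0,0],0],[[0.039,0,0.759],[0,0,0],0],[[0.039,0,0.759],[0,0,0],0]]'
python3 - <<'E'
from h import *
a=ctrl.snapshot("scene");b=ctrl.snapshot("top")
K,T=a["K"],a["pose"];u=np.array([.1792,.9838,0]);m=np.array([.5092,-.11,.18])
def pr(s,p):
    q=s["K"]@(s["pose"][:3,:3].T@(p-s["pose"][:3,3]));return (q[:2]/q[2]).round(1)
t=tool()[:3,3]+[0,0,.0184];print(tool().round(4).tolist())
for n,s in(("scene",a),("top",b)):print(n,"eyes",pr(s,m+.055*u),pr(s,m-.055*u),"tip",pr(s,t-.2125*u),"grip",pr(s,t))
A=cv2.resize(a["frame"][200:310,180:360],None,fx=4,fy=4)[:,:,::-1]
B=cv2.resize(b["frame"][220:310,280:430],None,fx=4,fy=4)[:,:,::-1]
out=np.zeros((440,720,3),np.uint8);out[:A.shape[0],:A.shape[1]]=A;cv2.imwrite("pics/pre_s.png",out);cv2.imwrite("pics/pre_t.png",B)
E
```

```text
time_s: 8.4
ee_pos: [0.563, 0.1775, 0.1634]
orientation: [0.768, 0.64, 0.001, 0.0]
contact_force: [-0.1, 0.1, -0.6]
gripper_width: 0.0121
gripper_force: 58.7
[[0.1798, 0.9837, 0.002, 0.5627], [0.9837, -0.1799, 0.0013, 0.1774], [0.0016, 0.0017, -1.0, 0.1629], [0.0, 0.0, 0.0, 1.0]]
scene eyes [262.  243.1] [218.8 258.7] tip [271.4 239.4] grip [344.1 213. ]
top eyes [372.6 275.8] [413.8 282.8] tip [363.4 273.7] grip [284.1 260.1]
```

View pics/pre_s.png

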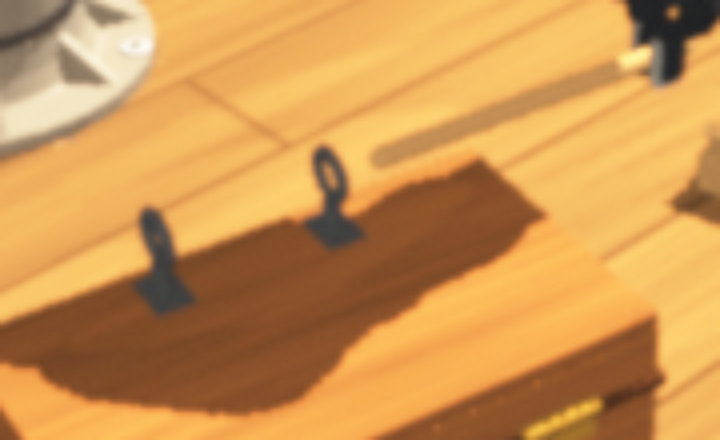

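View pics/pre_t.png

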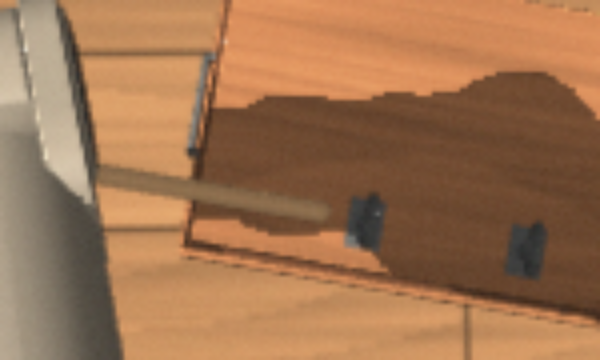

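In the scene crop the left eye is at (330,176) and the bar tip at (373,158), and the bar's line passes within about 1 mm of the bore. The top crop agrees, with the tip at (325,211) and the eye at (372,222). Next I insert in small steps, watching the force.

```bash
python3 -m handwheel '[[[0,0,0],[0,0,0],0],[[0,0,0],[0,0,0],0]]'
python3 - <<'E'
from h import *
u=np.array([.1792,.9838,0]);m=np.array([.5092,-.1100,.1616])
plan(m+.2925*u,[0,0,-1],u)
E
python3 -m handwheel '[[[-0.06,0,0],[0,0,0],0],[[-0.12,0,0],[0,0,0],0],[[-0.18,0,0],[0,0,0],0],[[-0.25,0,0],[0,0,0],0],[[-0.25,0,0],[0,0,0],0]]'
python3 - <<'E'
from h import *
u=np.array([.1792,.9838,0]);m=np.array([.5092,-.1100,.1616])
plan(m+.2625*u,[0,0,-1],u)
E
```

```text
time_s: 8.7
ee_pos: [0.5621, 0.1772, 0.1619]
orientation: [0.768, 0.64, 0.0, 0.0]
contact_force: [0.1, 0.3, 0.4]
gripper_width: 0.0118
gripper_force: 58.7
[0.004, -0.005, 0.002] [0.0002, -0.0002, -0.0002] rows 0.0
time_s: 9.2
ee_pos: [0.5564, 0.1458, 0.1614]
orientation: [0.769, 0.64, -0.0, 0.0]
contact_force: [0.3, -0.3, -0.2]
gripper_width: 0.0118
gripper_force: 58.7
[0.02, -0.005, -0.001] [-0.0, 0.0001, -0.0008] rows 0.0
```

```bash
python3 -m handwheel '[[[-0.1,0,0],[0,0,0],0],[[-0.2,0,0],[0,0,0],0],[[-0.3,0,0],[0,0,0],0],[[-0.4,0,0],[0,0,0],0],[[-0.5,0,0],[0,0,0],0],[[-0.55,0,0],[0,0,0],0],[[-0.55,0,0],[0,0,0],0]]'
python3 - <<'E'
from h import *
u=np.array([.1792,.9838,0]);m=np.array([.5092,-.1100,.1616])
plan(m+.1965*u,[0,0,-1],u)
s=ctrl.state();print(s["moment"])
b=ctrl.snapshot("scene");cv2.imwrite("pics/mid_s.png",cv2.resize(b["frame"][200:310,180:360],None,fx=4,fy=4)[:,:,::-1])
E
```

```text
time_s: 9.9
ee_pos: [0.5446, 0.0815, 0.1615]
orientation: [0.769, 0.64, 0.0, 0.0]
contact_force: [-0.5, 0.4, -0.4]
gripper_width: 0.0121
gripper_force: 58.7
[0.015, -0.004, -0.001] [0.0, 0.0, -0.0007] rows 0.0
[ 0.04314641 -0.00153753  0.01512599]
```

View pics/mid_s.png

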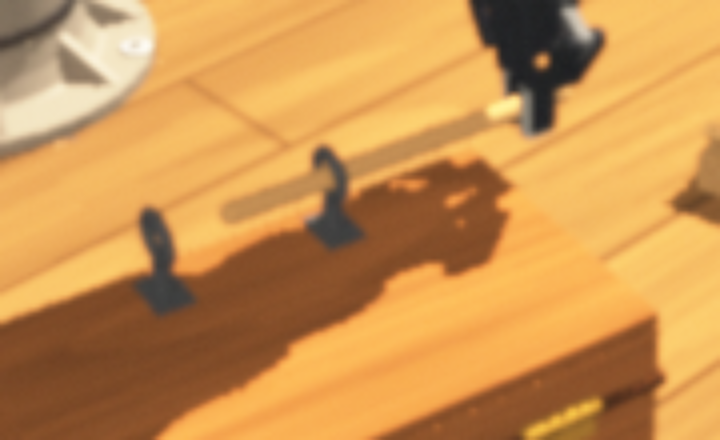

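The bar is through the left eye. Its tip is at (225,211) and heading for the right bore at (157,237), so I carry on.

```bash
python3 -m handwheel '[[[-0.08,0,0],[0,0,0],0],[[-0.16,0,0],[0,0,0],0],[[-0.24,0,0],[0,0,0],0],[[-0.32,0,0],[0,0,0],0],[[-0.38,0,0],[0,0,0],0],[[-0.38,0,0],[0,0,0],0]]'
python3 -m handwheel '[[[-0.1,0,0],[0,0,0],0],[[-0.2,0,0],[0,0,0],0],[[-0.3,0,0],[0,0,0],0],[[-0.4,0,0],[0,0,0],0],[[-0.4,0,0],[0,0,0],0],[[-0.4,0,0],[0,0,0],0],[[-0.4,0,0],[0,0,0],0]]'
python3 - <<'E'
from h import *
u=np.array([.1792,.9838,0]);m=np.array([.5092,-.1100,.1616])
plan(m+.1025*u,[0,0,-1],u)
b=ctrl.snapshot("scene");cv2.imwrite("pics/in_s.png",cv2.resize(b["frame"][180:310,160:360],None,fx=4,fy=4)[:,:,::-1])
E
```

```text
time_s: 10.55
ee_pos: [0.5363, 0.0364, 0.1614]
orientation: [0.769, 0.64, -0.0, 0.0]
contact_force: [0.2, 1.2, -0.7]
gripper_width: 0.0118
gripper_force: 58.7
time_s: 11.25
ee_pos: [0.5279, -0.009, 0.1614]
orientation: [0.768, 0.641, 0.0, -0.0]
contact_force: [0.1, -0.2, -0.9]
gripper_width: 0.0124
gripper_force: 58.7
[-0.002, -0.003, -0.002] [-0.0, -0.0, -0.0001] rows 0.0
```

View pics/in_s.png

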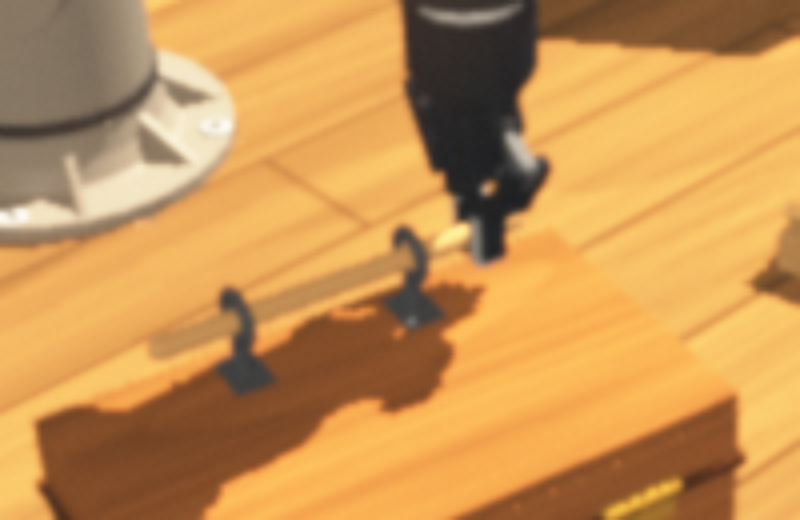

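The bar is through both eyes with no measurable force. For a symmetric lift I regrip it midway between the eyes.

```bash
python3 -m handwheel '[[[0,0,0],[0,0,0],0.2],[[0,0,0],[0,0,0],0.4],[[0,0,0],[0,0,0],1],[[0,0,0],[0,0,0],1],[[0,0,0],[0,0,0],1],[[0,0,0],[0,0,0],1],[[0,0,-0.2],[0,0,0],1],[[0,0,-0.5],[0,0,0],1],[[0,0,-0.75],[0,0,0],1],[[0,0,-0.75],[0,0,0],1],[[0,0,-0.75],[0,0,0],1]]'
python3 -m handwheel '[[[-0.3,0,0],[0,0,0],1],[[-0.6,0,0],[0,0,0],1],[[-0.85,0,0],[0,0,0],1],[[-0.85,0,0],[0,0,0],1],[[-0.85,0,0],[0,0,0],1]]'
python3 - <<'E'
from h import *
u=np.array([.1792,.9838,0]);m=np.array([.5092,-.1100,.159])
plan(m,[0,0,-1],u)
wrist('w3')
E
```

```text
time_s: 12.4
ee_pos: [0.528, -0.0093, 0.2516]
orientation: [0.768, 0.64, 0.001, 0.0]
contact_force: [-0.2, -0.6, -0.3]
gripper_width: 0.0852
gripper_force: 0.0
time_s: 12.9
ee_pos: [0.5089, -0.11, 0.2504]
orientation: [0.769, 0.64, -0.001, -0.0]
contact_force: [1.3, -0.1, -0.4]
gripper_width: 0.0854
gripper_force: 0.0
[0.001, 0.003, 0.762] [-0.0005, 0.0001, -0.0007] rows 1.8
```

View pics/w3.png

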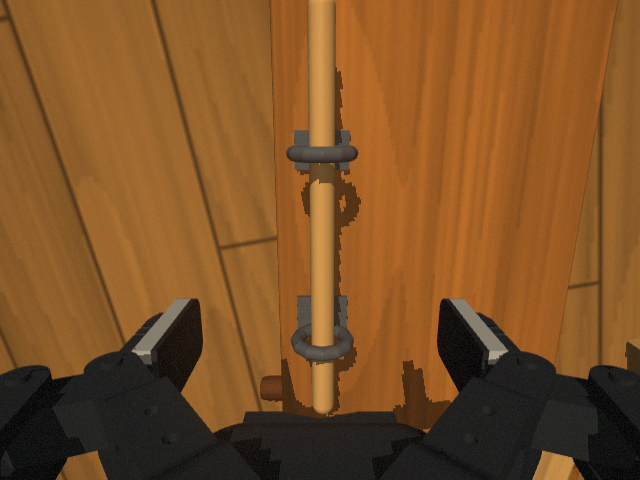

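The bar lies through both eyes, seen at (322,153) and (322,342), with ends at about (321,0) and (322,410), so it is nearly centred. I descend and grip midway.

```bash
python3 -m handwheel '[[[0,0.003,0.3],[0,0,0],1],[[0,0.003,0.6],[0,0,0],1],[[0,0.003,0.762],[0,0,0],1],[[0,0.003,0.762],[0,0,0],1],[[0,0.003,0.762],[0,0,0],0.5],[[0,0.003,0.762],[0,0,0],0.2],[[0,0.003,0.762],[0,0,0],0],[[0,0.003,0.762],[0,0,0],0],[[0,0.003,0.762],[0,0,0],0],[[0,0.003,0.762],[0,0,0],0],[[0,0.003,0.762],[0,0,0],0]]' 100
cat > lift.py <<'E'
from h import *
u=np.array([.1792,.9838,0]);u/=np.linalg.norm(u);ex=np.array([u[1],-u[0],0]);ez=np.array([0,0,1.])
H=np.array([.5092,-.11,.095])+.17*ex
def pose(th,off=.0175):
    ph=np.radians(20)*th/1.23
    b=H+.17*(-np.cos(th)*ex+np.sin(th)*ez)+.085*(np.sin(th)*ex+np.cos(th)*ez)
    tz=-ez*np.cos(ph)-ex*np.sin(ph)
    M=np.stack([u,np.cross(tz,u),tz],1)
    return b+off*tz,M
def rows(a,c,n,meas=False):
    p0,M0=pose(a)
    if meas: T=tool();p0,M0=T[:3,3],T[:3,:3]
    out=[]
    for i in range(1,n+1):
        p,M=pose(a+(c-a)*i/n)
        out.append([(M0.T@(p-p0)/.12).round(3).tolist(),(R.from_matrix(M0.T@M).as_rotvec()/np.pi).round(4).tolist()])
    for o in out:print(o)
E
python3 - <<'E'
from lift import *
print(pose(0)[0],tool()[:3,3]);rows(0,.24,10,True)
E
```

```text
time_s: 14.05
ee_pos: [0.5102, -0.1099, 0.1605]
orientation: [0.768, 0.64, 0.0, 0.0]
contact_force: [-1.0, 1.5, 7.8]
gripper_width: 0.0112
gripper_force: 97.6
[ 0.5092 -0.11    0.1625] [ 0.51016071 -0.10985687  0.16047203]
[[-0.003, 0.009, -0.051], [0.0024, -0.0001, -0.0002]]
[[-0.003, 0.026, -0.084], [0.0046, -0.0001, -0.0002]]
[[-0.003, 0.044, -0.117], [0.0068, -0.0001, -0.0002]]
[[-0.002, 0.063, -0.149], [0.0089, -0.0001, -0.0002]]
[[-0.002, 0.082, -0.181], [0.0111, -0.0001, -0.0002]]
[[-0.002, 0.103, -0.213], [0.0133, -0.0001, -0.0002]]
[[-0.002, 0.124, -0.244], [0.0154, -0.0001, -0.0002]]
[[-0.002, 0.146, -0.274], [0.0176, -0.0001, -0.0002]]
[[-0.002, 0.168, -0.304], [0.0198, -0.0001, -0.0002]]
[[-0.002, 0.192, -0.334], [0.0219, -0.0001, -0.0002]]
```

```bash
python3 -m handwheel '[[[0,0.009,-0.045],[0.0024,0,0],0],[[0,0.026,-0.084],[0.0046,0,0],0],[[0,0.044,-0.117],[0.0068,0,0],0],[[0,0.063,-0.149],[0.0089,0,0],0],[[0,0.082,-0.181],[0.0111,0,0],0],[[0,0.103,-0.213],[0.0133,0,0],0],[[0,0.124,-0.244],[0.0154,0,0],0],[[0,0.146,-0.274],[0.0176,0,0],0],[[0,0.168,-0.304],[0.0198,0,0],0],[[0,0.192,-0.334],[0.0219,0,0],0],[[0,0.192,-0.334],[0.0219,0,0],0],[[0,0.192,-0.334],[0.0219,0,0],0]]'
python3 - <<'E'
from lift import *
p,M=pose(.24);print(p,tool()[:3,3],ctrl.state()["moment"]);rows(.24,.54,10,True)
E
```

```text
time_s: 15.25
ee_pos: [0.5325, -0.114, 0.1999]
orientation: [0.768, 0.64, -0.022, -0.026]
contact_force: [-2.8, 0.2, -3.6]
gripper_width: 0.0104
gripper_force: 99.4
[ 0.53269959 -0.11428047  0.20051375] [ 0.53250901 -0.1139983   0.19992076] [ 0.13325849  0.2685319  -0.00643378]
[[-0.002, 0.029, -0.043], [0.0025, 0.0, -0.0002]]
[[-0.002, 0.058, -0.08], [0.0052, -0.0, -0.0002]]
[[-0.002, 0.087, -0.116], [0.0079, -0.0, -0.0002]]
[[-0.002, 0.118, -0.151], [0.0106, -0.0, -0.0002]]
[[-0.002, 0.15, -0.185], [0.0133, -0.0, -0.0002]]
[[-0.002, 0.183, -0.218], [0.016, -0.0, -0.0002]]
[[-0.002, 0.217, -0.251], [0.0187, -0.0, -0.0002]]
[[-0.002, 0.252, -0.282], [0.0215, -0.0, -0.0002]]
[[-0.002, 0.287, -0.312], [0.0242, -0.0, -0.0002]]
[[-0.002, 0.324, -0.341], [0.0269, -0.0, -0.0002]]
```

```bash
python3 -m handwheel '[[[0,0.029,-0.04],[0.0025,0,0],0],[[0,0.058,-0.08],[0.0052,0,0],0],[[0,0.087,-0.116],[0.0079,0,0],0],[[0,0.118,-0.151],[0.0106,0,0],0],[[0,0.15,-0.185],[0.0133,0,0],0],[[0,0.183,-0.218],[0.016,0,0],0],[[0,0.217,-0.251],[0.0187,0,0],0],[[0,0.252,-0.282],[0.0215,0,0],0],[[0,0.287,-0.312],[0.0242,0,0],0],[[0,0.324,-0.341],[0.0269,0,0],0],[[0,0.324,-0.341],[0.0269,0,0],0],[[0,0.324,-0.341],[0.0269,0,0],0]]'
python3 - <<'E'
from lift import *
p,M=pose(.54);print(p,tool()[:3,3]);rows(.54,.84,10,True)
s=ctrl.snapshot("scene");cv2.imwrite("pics/l1.png",s["frame"][100:420,100:520,::-1])
E
```

```text
time_s: 16.45
ee_pos: [0.5734, -0.1214, 0.2381]
orientation: [0.766, 0.638, -0.049, -0.059]
contact_force: [-3.7, 1.8, -1.3]
gripper_width: 0.0108
gripper_force: 99.6
[ 0.57336396 -0.12168752  0.23801345] [ 0.57338253 -0.12137538  0.23808058]
[[-0.003, 0.035, -0.03], [0.0026, -0.0001, -0.0002]]
[[-0.003, 0.071, -0.06], [0.0053, -0.0001, -0.0002]]
[[-0.002, 0.108, -0.089], [0.008, -0.0001, -0.0002]]
[[-0.002, 0.145, -0.116], [0.0107, -0.0001, -0.0002]]
[[-0.002, 0.184, -0.142], [0.0134, -0.0001, -0.0002]]
[[-0.002, 0.223, -0.168], [0.0161, -0.0001, -0.0002]]
[[-0.002, 0.263, -0.192], [0.0188, -0.0001, -0.0002]]
[[-0.002, 0.303, -0.214], [0.0216, -0.0001, -0.0002]]
[[-0.002, 0.345, -0.236], [0.0243, -0.0001, -0.0002]]
[[-0.002, 0.386, -0.256], [0.027, -0.0001, -0.0002]]
```

View pics/l1.png

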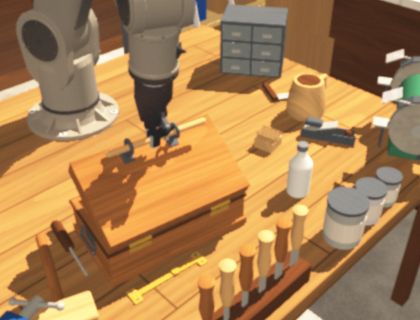

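The lid is rising, with the bar through both eyes at crop (127,150) and (170,128) and the gripper between them. I continue the lift.

```bash
python3 -m handwheel '[[[0,0.035,-0.03],[0.0026,0,0],0],[[0,0.071,-0.06],[0.0053,0,0],0],[[0,0.108,-0.089],[0.008,0,0],0],[[0,0.145,-0.116],[0.0107,0,0],0],[[0,0.184,-0.142],[0.0134,0,0],0],[[0,0.223,-0.168],[0.0161,0,0],0],[[0,0.263,-0.192],[0.0188,0,0],0],[[0,0.303,-0.214],[0.0216,0,0],0],[[0,0.345,-0.236],[0.0243,0,0],0],[[0,0.386,-0.256],[0.027,0,0],0],[[0,0.386,-0.256],[0.027,0,0],0],[[0,0.386,-0.256],[0.027,0,0],0]]'
python3 - <<'E'
from lift import *
p,M=pose(.84);print(p,tool()[:3,3]);rows(.84,1.08,10,True)
E
```

```text
time_s: 17.7
ee_pos: [0.6231, -0.1308, 0.2614]
orientation: [0.763, 0.636, -0.076, -0.091]
contact_force: [-1.7, -1.0, 0.8]
gripper_width: 0.0108
gripper_force: 100.7
[ 0.6230208  -0.13073256  0.26131857] [ 0.6230773  -0.13076793  0.26140309]
[[0.0, 0.032, -0.017], [0.0022, 0.0, -0.0003]]
[[0.0, 0.065, -0.034], [0.0044, 0.0, -0.0003]]
[[0.0, 0.098, -0.051], [0.0066, 0.0, -0.0003]]
[[0.0, 0.132, -0.066], [0.0087, 0.0, -0.0003]]
[[0.0, 0.166, -0.081], [0.0109, 0.0, -0.0003]]
[[0.0, 0.201, -0.095], [0.0131, 0.0, -0.0003]]
[[0.0, 0.235, -0.108], [0.0152, 0.0, -0.0003]]
[[0.0, 0.27, -0.12], [0.0174, 0.0, -0.0003]]
[[0.0, 0.306, -0.132], [0.0196, -0.0, -0.0003]]
[[0.001, 0.341, -0.142], [0.0217, -0.0, -0.0003]]
```

```bash
python3 -m handwheel '[[[0,0.032,-0.017],[0.0022,0,0],0],[[0,0.065,-0.034],[0.0044,0,0],0],[[0,0.098,-0.051],[0.0066,0,0],0],[[0,0.132,-0.066],[0.0087,0,0],0],[[0,0.166,-0.081],[0.0109,0,0],0],[[0,0.201,-0.095],[0.0131,0,0],0],[[0,0.235,-0.108],[0.0152,0,0],0],[[0,0.27,-0.12],[0.0174,0,0],0],[[0,0.306,-0.132],[0.0196,0,0],0],[[0,0.341,-0.142],[0.0217,0,0],0],[[0,0.341,-0.142],[0.0217,0,0],0],[[0,0.341,-0.142],[0.0217,0,0],0]]'
python3 - <<'E'
from lift import *
p,M=pose(1.08);print(p,tool()[:3,3]);rows(1.08,1.225,8,True)
E
```

```text
time_s: 18.9
ee_pos: [0.6661, -0.1386, 0.2681]
orientation: [0.759, 0.633, -0.098, -0.117]
contact_force: [-0.8, -0.0, -0.8]
gripper_width: 0.0105
gripper_force: 101.5
[ 0.66617756 -0.13859359  0.2683113 ] [ 0.66612446 -0.13858372  0.26813328]
[[0.0, 0.026, -0.011], [0.0016, -0.0, -0.0003]]
[[0.0, 0.053, -0.019], [0.0033, -0.0, -0.0003]]
[[0.0, 0.08, -0.028], [0.0049, -0.0, -0.0003]]
[[0.0, 0.107, -0.035], [0.0065, -0.0, -0.0003]]
[[0.0, 0.134, -0.042], [0.0082, -0.0, -0.0003]]
[[0.0, 0.161, -0.049], [0.0098, -0.0, -0.0003]]
[[0.0, 0.188, -0.055], [0.0115, -0.0, -0.0003]]
[[0.0, 0.216, -0.061], [0.0131, -0.0, -0.0003]]
```

```bash
python3 -m handwheel '[[[0,0.026,-0.01],[0.0016,0,0],0],[[0,0.053,-0.019],[0.0033,0,0],0],[[0,0.08,-0.028],[0.0049,0,0],0],[[0,0.107,-0.035],[0.0065,0,0],0],[[0,0.134,-0.042],[0.0082,0,0],0],[[0,0.161,-0.049],[0.0098,0,0],0],[[0,0.188,-0.055],[0.0115,0,0],0],[[0,0.216,-0.061],[0.0131,0,0],0],[[0,0.216,-0.061],[0.0131,0,0],0],[[0,0.216,-0.061],[0.0131,0,0],0],[[0,0.216,-0.061],[0.0131,0,0],0],[[0,0.216,-0.061],[0.0131,0,0],0]]'
python3 - <<'E'
from lift import *
p,M=pose(1.225);print(p,tool()[:3,3]);
s=ctrl.snapshot("scene");cv2.imwrite("pics/l2.png",cv2.resize(s["frame"][130:380,150:420,::-1],None,fx=2.2,fy=2.2))
def pr(s,p):
    q=s["K"]@(s["pose"][:3,:3].T@(p-s["pose"][:3,3]));return ((q[:2]/q[2]-[150,130])*2.2).round(1)
# lid top-front corners (lid frame x -200, z 45, y +-170) for several angles
for th in(1.15,1.23,1.31):
    f=lambda x,y,z:pr(s,H+x*(np.cos(th)*ex-np.sin(th)*ez)+z*(np.sin(th)*ex+np.cos(th)*ez)+y*u)
    print(th,"front top L,R",f(-.2,.17,.045),f(-.2,-.17,.045),"eyeL,R",f(-.17,.055,.085),f(-.17,-.055,.085),"back top",f(0,.17,.045),f(0,-.17,.045))
E
```

```text
time_s: 20.1
ee_pos: [0.6925, -0.1433, 0.2677]
orientation: [0.757, 0.631, -0.111, -0.133]
contact_force: [-1.0, -0.1, 0.4]
gripper_width: 0.0109
gripper_force: 101.6
[ 0.69256851 -0.14340073  0.2672943 ] [ 0.69252112 -0.14328908  0.26766251]
1.15 front top L,R [408.2 177.1] [ 78.5 294.8] eyeL,R [336.2 247.9] [228.7 288.5] back top [450.7 365.2] [144.2 506.1]
1.23 front top L,R [418.1 182.1] [ 85.7 302.2] eyeL,R [345.3 257.1] [237.3 298.6] back top [451.3 368.5] [145.3 509.7]
1.31 front top L,R [428.2 188.4] [ 93.5 311.1] eyeL,R [354.6 267.5] [246.1 309.9] back top [451.8 371.6] [146.2 513.1]
```

View pics/l2.png

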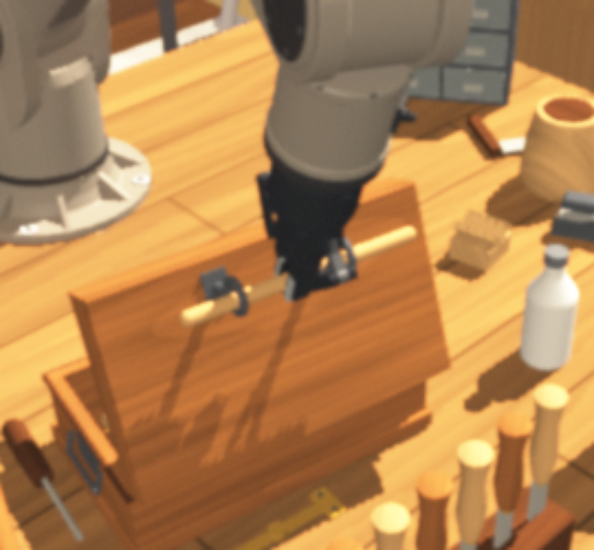

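The lid's front corner is at (416,184) and the eyes at (340,258) and (240,297). That matches the projection for about 1.22 rad, and the bar sticks out on both sides. I let it settle briefly, then hand in.

```bash
python3 -m handwheel '[[[0,0,0],[0,0,0],0],[[0,0,0],[0,0,0],0],[[0,0,0],[0,0,0],0],[[0,0,0],[0,0,0],0],[[0,0,0],[0,0,0],0],[[0,0,0],[0,0,0],0],[[0,0,0],[0,0,0],0],[[0,0,0],[0,0,0],0]]' && python3 -c "
from rig import ctrl
print(ctrl.close_job())"
```

```text
time_s: 20.95
ee_pos: [0.6926, -0.1433, 0.2675]
orientation: [0.757, 0.631, -0.111, -0.133]
contact_force: [0.9, -0.1, -0.1]
gripper_width: 0.011
gripper_force: 101.7
the job is handed in; nothing more can be done
None
```

The job is handed in, with no verdict returned: the bar is through both eyes and the gripper holds it midway between them, with the lid poised at about 1.22 rad (estimated from the arm pose and the last picture; balance is 1.23) after 21 s.

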